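# Snap the retaining clip onto the comb's peg

### The arm

A 6-joint arm with a two-finger parallel gripper is mounted at the origin on the work surface. World frame = base frame: x ahead of the robot, y to its left, z up, the work surface at z = 0. Lengths are in m, angles in rad, forces in N, time in s.
With the tool pointing down it reaches from about 0.35 to 0.975 m from the base axis. Payload 4.9 kg.
Tool frame: the origin (TCP) lies on the centre line of the jaws, within the pads' length; the fingertips stand 11 mm ahead of it and the grasp point (between the pads) lies 8 mm behind it; z points along the fingers, y is the line along which they close (so a half turn about z gives the same grasp; the last joint's range is limited). The gripper opens to 85 mm and grips with 20 to 120 N. Pads are 22 mm wide; open, the fingers measure 114 mm over their backs; the gripper's body (76 mm by 85 mm) begins 54 mm behind the grasp point. The pads swing forward as they close: fully open they stand 13 mm farther back than shut.
Start: joints at [-0.119, 0.053, 1.613, -0, 1.476, -0.119], TCP at [0.625, 0, 0.242] pointing down, gripper open.
Joint ranges: [-3.01, 3.01], [-1.01, 2.22], [0.06, 2.58], [-1.02, 4.17], [0.09, 2.62], [-3.14, 3.14]. Speed limits (rad/s): [2.57, 2.57, 3.14, 3.14, 3.14, 3.14].

### API

Orientations are given as a rotation vector (axis times angle).
In Python, from workcell import manip, cams, spotter gives the robot as it stands. The module is installed in compiled form; this text tells all that it offers.
- The arm moves only by the shell command python3 -m inch 'ROWS' [OPENING] [FORCE]. ROWS is a JSON list of rows, 1 to 5 of them, each written [[dx, dy, dz], turn]: dx, dy, dz in shares of the most that a row can go, 1 being 62.5 mm, then a turn about the tool's z in shares of pi rad (1.0 is pi rad); each row shifts and turns the commanded pose from where the row before left it, along the tool's axes as they then stand; what a row does not reach is not made up. A row lasts 1/8 s, in which the tool goes at most 0.0625 m and 0.188 rad, less where a joint would pass 70% of its speed; a pose out of reach is approached as far as the arm can. OPENING is the finger opening in m, set as the command begins (- or left out keeps the last). The fingers move at their own pace and stop on an object; FORCE is the grip in N (left out, the last holds). Time passes only in rows, so rows that do not move let the fingers close. It prints the time, the measured TCP pose, the force, the opening and the grip force at its end. Shift and turn numbers lie between -1 and 1, and a call with a number outside is refused. Input that does not fit is refused with a message, and nothing moves.
- manip.state(): the state, without advancing time (a new reading comes with each control period).
- cams.get_image(name): name is "scene" or "side" or "wrist"; returns the picture (400x640x3 uint8, red, green, blue); there is no depth.
- cams.camera_model(name): a dict with "camera_matrix" (3x3 intrinsics, pixels), "T" (4x4, takes a point from camera to world coordinates); the wrist camera has in their place "hand_eye" (4x4, takes a point from camera to tool coordinates, whose origin is the TCP and whose axes are the flange's). Camera axes: x right, y down, z forward; pixel columns grow to the right and rows downward; lengths in m; the calibration is good to about 2 mm. A picture is of the moment at which its call begins: read the wrist's pose just before it. camera_model takes no time and is no camera call.
- manip.job_done(): hands the job in; it is judged then, once.
Trained networks look in the newest picture that a camera, given by its name, has taken for a name from the list of things; names that differ only in an ending like _2 or _b are one class to them, and where a whole thing is asked for, a point or a joint stands for the part that bears it (a point fixed in the world has none). Each returns a list of dicts, best first, with "p" (0 to 1); they miss things now and then, are a little off and sometimes report something else, mostly with a low value. They report only what shows in the picture. A call takes as long as a camera call.
- spotter.boxes_of(camera, query): "rect" ([left, top, right, bottom] in pixels, round what is visible of it).
- spotter.pinpoint(camera, query): "centre" ([row, column] in pixels: a listed point, or the origin of a listed thing).
The state is a dict: "time": time; "qpos": joint angles; "dq": joint speeds; "tau": joint torques, N m; "position": TCP position; "tcp_rot": TCP orientation; "contact_force": force on the tool from outside, world axes, zero at the start; "moment": the same for the moment, N m; "width": finger opening in m; "grasp_force": force on a finger pad.
Only numpy, scipy, OpenCV 4.12 (cv2) and the standard library are available. Lean on these libraries where they do the work, as an engineer would, in place of code of your own. Each camera call takes 0.05 s, during which the arm holds its last target. There are 200 camera calls.

### The job

The comb keeps sliding off its peg when the cabinet is slammed. Take the little orange-handled spring clip out of its stand and push it down over the groove of the peg that the purple comb hangs on (not the nail clipper's peg) until it snaps fully home, then let go. Feel for the groove and press gently, never putting more than 30 N on the peg, and leave the comb and the nail clipper hanging and the other things where they are.

Things in the scene. Friction and masses are not known exactly. Their poses are not given: they have to be found in the camera images.
- clip: open spring clip, loose, about 55 g, standing in the stand with its opening down: two sprung steel arms, 7 mm thick along x, under a 34 mm wide (y) steel bridge (4 to 10 mm above the origin) and a handle. Origin: bore centre; x is the bore axis (to lie along the peg, either way round), y the way the arms spread, z up. Fully home, the origin lies on the peg axis
- clip_handle (a point): centre of the clip's orange handle block, 26 mm above the clip's origin: 12 mm (x) by 20 mm (y) by 32 mm high, reaching from 10 to 42 mm above the origin; axes as the clip's
- clip_lips (a point): midway between the arms' round lips (2.5 mm radius), 4.8 mm below the clip's origin; lips end 7.3 mm below it. 4.6 mm apart at rest, each springs out 2.4 mm at most: they snap over the 8 mm groove core (5 to 15 N push, then almost none, then a hard stop when home) but not over the 15 mm parts. On a 15 mm part the origin rests about 13.5 mm above the peg axis, on the groove core about 9 mm
- stand: grey stand fixed on the shelf, 40 (x) by 60 (y) by 14 mm high, with a slot 10 mm wide (x), 24 mm long (y) and 8 mm deep in which the clip stands. Origin: centre of its underside
- panel: fixed upright perforated white steel panel, 3 mm thick, 270 mm wide (its y), 205 mm high. Origin: middle of the lower edge of its front face; its own -x points out of the front face, the way the pegs point, z up
- peg_left (a point): point on one peg's axis at the panel's face, 160 mm over the panel's origin, at +62 mm along its y; axes as the panel's. The level fixed steel peg runs along -x, 15 mm thick, with one dark ring groove 10 mm wide, 8 mm core, then an 8 mm long, 15 mm thick end. Pegs are screwed in to unmeasured differing depths: mid-groove is 42 to 56 mm out from the panel, the tip 13 mm farther
- peg_right (a point): the same for the other peg, at -62 mm along the panel's y; its groove depth differs from the first one's
- comb: purple plastic comb, loose, hanging by a square eye (20 mm inside, 32 mm outside, 5 mm thick) on one of the two pegs, 12 to 20 mm out from the panel; it reaches 111 mm below and 16 mm above its origin. Origin: centre of the eye, about 2.5 mm below the peg axis
- clipper: steel nail clipper, loose, hanging by a like eye on the other peg, reaching 78 mm below its origin. Origin: centre of the eye
- jar: lidded glass jar, 64 mm wide, 75 mm high, on the shelf. Origin: centre of its underside
- pill: closed blue pill bottle, 44 mm wide, 70 mm high, on the shelf. Origin: centre of its underside
- cover: green silicone toothbrush cover lying on the shelf, about 86 by 26 by 22 mm, long along its x. Origin: on its underside; the shelf's top is 18 mm above the work surface

How it is judged:
On the way, in this order (a step that is already met when the one before it is completed fails the run):
1. the clip is lifted out of its stand (height (world z) of clip above 0.06 m and contact force between clip and stand below 0.01 N), for 0.1 s.
2. the clip has snapped home in the groove of the comb's peg (((y of clip in the frame of peg_left between -0.002 and 0.002 m and z of clip in the frame of peg_left between -0.0022 and 0.0022 m and x of clip in the frame of peg_left between -0.064 and -0.034 m and y of comb in the frame of peg_left between -0.02 and 0.02 m and z of comb in the frame of peg_left between -0.015 and 0.008 m and x of comb in the frame of peg_left between -0.045 and 0 m and angle between the x axis of clip and the x axis of panel, either way round below 0.15 rad) or (y of clip in the frame of peg_right between -0.002 and 0.002 m and z of clip in the frame of peg_right between -0.0022 and 0.0022 m and x of clip in the frame of peg_right between -0.064 and -0.034 m and y of comb in the frame of peg_right between -0.02 and 0.02 m and z of comb in the frame of peg_right between -0.015 and 0.008 m and x of comb in the frame of peg_right between -0.045 and 0 m and angle between the x axis of clip and the x axis of panel, either way round below 0.15 rad))), for 0.2 s.
At the end, for the whole second after the job is handed in: the clip sits in the groove of the comb's peg with its bore centre within 2 mm of the peg axis across and 2.2 mm in height, its bore axis within 0.15 rad of the peg, the comb still hanging behind it and the nail clipper on its own peg, the clip released and at rest (((y of clip in the frame of peg_left between -0.002 and 0.002 m and z of clip in the frame of peg_left between -0.0022 and 0.0022 m and x of clip in the frame of peg_left between -0.064 and -0.034 m and y of comb in the frame of peg_left between -0.02 and 0.02 m and z of comb in the frame of peg_left between -0.015 and 0.008 m and x of comb in the frame of peg_left between -0.045 and 0 m and angle between the x axis of clip and the x axis of panel, either way round below 0.15 rad) or (y of clip in the frame of peg_right between -0.002 and 0.002 m and z of clip in the frame of peg_right between -0.0022 and 0.0022 m and x of clip in the frame of peg_right between -0.064 and -0.034 m and y of comb in the frame of peg_right between -0.02 and 0.02 m and z of comb in the frame of peg_right between -0.015 and 0.008 m and x of comb in the frame of peg_right between -0.045 and 0 m and angle between the x axis of clip and the x axis of panel, either way round below 0.15 rad)) and linear speed of clip below 0.02 m/s and contact force between the fingers and clip below 0.05 N and height (world z) of clipper above 0.15 m); the robot touches nothing.
It fails at once if the clip presses on a peg or the panel with more than 30 N (contact force between clip and panel above 30 N).
It fails at once if the robot presses on a peg or the panel with more than 30 N (contact force between the arm and panel above 30 N).
It fails at once if the comb or the nail clipper falls off its peg (height (world z) of any of comb, clipper below 0.13 m).
It fails at once if the jar, pill bottle or toothbrush cover is shoved by more than 20 mm (distance of any of jar, pill, cover from where it was at the start of the episode above 0.02 m).
It also fails if it takes over 58 s, if anything falls off the work surface, if the arm or the gripper's body presses on something with over 40 N, if the wrist force passes 120 N, or if a joint passes its speed limit or range.

## Working session

There is one attempt and no reset: what is moved stays moved. The work goes in short steps, Python scripts to look and compute and a shell command to move; the robot and the scene stay as the last step left them, time stands still between calls to the robot, and variables do not carry over. Pictures are saved under pics/ and viewed, at most 12 in all, crops included, and the job is handed in when it is done.

```bash
mkdir -p pics; cat > h.py <<'E'
import numpy as np, cv2
from workcell import manip, cams, spotter
from scipy.spatial.transform import Rotation as R
def tool():
    s=manip.state(); T=np.eye(4); T[:3,:3]=R.from_rotvec(s["tcp_rot"]).as_matrix(); T[:3,3]=s["position"]; return T
def model(n):
    m=cams.camera_model(n); K=np.array(m["camera_matrix"])
    return K, (tool()@np.array(m["hand_eye"]) if n=="wrist" else np.array(m["T"]))
def ray(n,rc):
    K,T=model(n); d=T[:3,:3]@np.linalg.solve(K,[rc[1],rc[0],1]); return T[:3,3],d/np.linalg.norm(d)
def tri(obs):
    A=np.zeros((3,3));b=np.zeros(3)
    for n,rc in obs:
        o,d=ray(n,rc);P=np.eye(3)-np.outer(d,d);A+=P;b+=P@o
    x=np.linalg.solve(A,b)
    res=[np.linalg.norm((np.eye(3)-np.outer(d,d))@(x-o)) for o,d in (ray(*q) for q in obs)]
    return x,res
def proj(n,p):
    K,T=model(n);q=K@(np.linalg.inv(T)@np.append(p,1))[:3];return q[:2]/q[2]
def save(n,f): im=cams.get_image(n);cv2.imwrite(f"pics/{f}.png",im[...,::-1]);return im
E
python3 - <<'E'
from h import *
np.set_printoptions(precision=4,suppress=True)
ims={n:save(n,n+"0") for n in("scene","side","wrist")}
cv2.imwrite("pics/both.png",np.vstack([ims["scene"],ims["side"]])[...,::-1][:, :])
for n in("scene","side"):
    print(n,model(n)[1][:3,3],model(n)[1][:3,2])
D={}
for q in["clip","clip_handle","clip_lips","stand","panel","peg_left","peg_right","comb","clipper","jar","pill","cover"]:
    for n in("scene","side"):
        r=spotter.pinpoint(n,q);D[q,n]=r
        print(q,n,[(np.round(a["centre"]).tolist(),round(a["p"],2)) for a in r[:2]])
    if D[q,"scene"] and D[q,"side"]:
        x,e=tri([(n,D[q,n][0]["centre"]) for n in("scene","side")]);print("   ",x,np.round(e,4))
print(manip.state())
E
```

```text
scene [ 1.2042 -0.6133  0.7374] [-0.6046  0.5671 -0.5593]
side [ 0.1001 -0.6595  0.6882] [ 0.4556  0.6847 -0.5689]
clip scene [([271.0, 281.0], 0.6)]
clip side [([273.0, 393.0], 0.78)]
    [ 0.603  -0.1401  0.0295] [0.0063 0.0063]
clip_handle scene [([263.0, 282.0], 0.5)]
clip_handle side [([262.0, 391.0], 0.51)]
    [ 0.6022 -0.134   0.0487] [0.0037 0.0037]
clip_lips scene [([262.0, 279.0], 0.57), ([277.0, 277.0], 0.43)]
clip_lips side [([272.0, 394.0], 0.57)]
    [ 0.5964 -0.1449  0.045 ] [0.0123 0.0123]
stand scene [([279.0, 278.0], 0.9), ([246.0, 298.0], 0.51)]
stand side [([274.0, 394.0], 0.97)]
    [ 0.606  -0.1461  0.0204] [0.0009 0.0009]
panel scene [([216.0, 370.0], 0.67)]
panel side [([202.0, 299.0], 0.8)]
    [0.585  0.1692 0.0149] [0.004 0.004]
peg_left scene [([145.0, 357.0], 0.93)]
peg_left side [([146.0, 272.0], 0.75)]
    [0.5222 0.1691 0.1858] [0.0089 0.0089]
peg_right scene [([171.0, 396.0], 0.56)]
peg_right side [([131.0, 321.0], 0.69)]
    [0.647  0.1688 0.177 ] [0.0001 0.0001]
comb scene [([173.0, 394.0], 0.6), ([146.0, 358.0], 0.23)]
comb side [([132.0, 323.0], 
[... 388 characters left out ...]
72)]
pill side [([258.0, 392.0], 0.66)]
    [ 0.6925 -0.0224 -0.0377] [0.0297 0.0297]
cover scene [([244.0, 303.0], 0.68), ([147.0, 358.0], 0.55)]
cover side [([254.0, 337.0], 0.85)]
    [ 0.5524 -0.0308  0.0155] [0.0028 0.0028]
{'time': 1.35, 'qpos': array([-0.119 ,  0.0527,  1.6129, -0.    ,  1.476 , -0.119 ]), 'dq': array([ 0.0007,  0.001 , -0.0008,  0.002 , -0.0007, -0.0017]), 'tau': array([ -0.0009, -39.3675, -37.0453,  -0.0002,   0.0005,   0.    ]), 'position': array([ 0.625 , -0.    ,  0.2423]), 'tcp_rot': array([2.2215, 2.2214, 0.    ]), 'contact_force': array([-0.1579, -0.3956,  0.0408]), 'moment': array([ 0.0033,  0.0496, -0.007 ]), 'grasp_force': 0.0, 'width': 0.08554250630290333}
```

View pics/scene0.png

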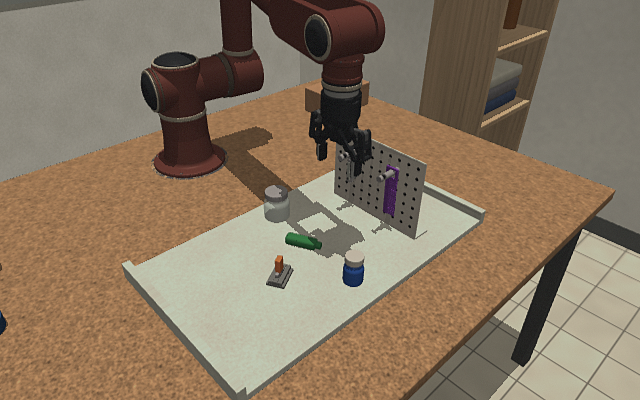

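View pics/side0.png

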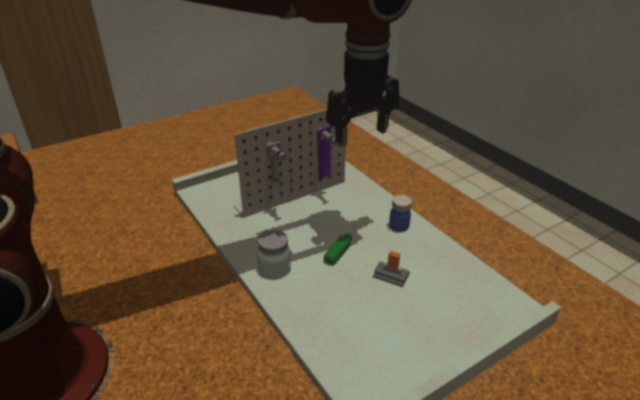

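The scene picture shows the purple comb on the right peg (≈[175,390]), the clipper on the left peg, and the orange clip in its stand at ≈[265,280]. The side view agrees, with the clip at ≈[262,393]. Next I'll look from above with the wrist camera.

The rows are not in the units I measure in: shifts go in shares of 62.5 mm and turns go in shares of pi rad. I convert before sending: -0.05 m is -0.8, -0.04 m is -0.64.

```bash
python3 -m inch '[[[-0.8,-0.16,0],0],[[-0.8,-0.16,0],0],[[-0.64,0,0],0],[[0,0,0],0]]'
python3 - <<'E'
from h import *
np.set_printoptions(precision=4,suppress=True)
print(cams.camera_model("wrist")); 
im=save("wrist","w1")
for q in["clip","clip_handle","stand","jar","pill","cover"]:
    r=spotter.pinpoint("wrist",q)
    for a in r[:2]:
        o,d=ray("wrist",a["centre"]);h={"clip_handle":.055,"clip":.03}.get(q,.018)
        print(q,np.round(a["centre"]),round(a["p"],2),o+d*(h-o[2])/d[2])
    if q in("clip","stand","clip_handle"): print([ (np.round(b["rect"]),round(b["p"],2)) for b in spotter.boxes_of("wrist",q)[:2]])
E
```

```text
time: 1.85
position: [0.6047, -0.1424, 0.2423]
tcp_rot: [2.225, 2.217, -0.0]
contact_force: [-0.7, 1.2, 0.3]
width: 0.0851
grasp_force: 0.0
{'camera_matrix': array([[333.9033,   0.    , 319.2109],
       [  0.    , 333.9033, 197.461 ],
       [  0.    ,   0.    ,   1.    ]]), 'hand_eye': array([[-0.0007, -0.9639, -0.2661,  0.0671],
       [ 1.    , -0.0006, -0.0007,  0.0001],
       [ 0.0005, -0.2661,  0.9639, -0.1316],
       [ 0.    ,  0.    ,  0.    ,  1.    ]])}
clip [172. 317.] 0.58 [ 0.6028 -0.1398  0.03  ]
clip [178. 320.] 0.57 [ 0.6058 -0.1462  0.03  ]
[(array([306., 158., 329., 194.]), 0.61)]
clip_handle [178. 319.] 0.67 [ 0.6046 -0.1401  0.055 ]
[(array([309., 159., 330., 193.]), 0.59)]
stand [167. 318.] 0.86 [ 0.6031 -0.1357  0.018 ]
stand [ 59. 427.] 0.36 [ 0.7116 -0.0269  0.018 ]
[(array([289., 140., 346., 202.]), 0.81)]
jar [ 30. 136.] 0.81 [ 0.4271 -0.0013  0.018 ]
pill [ 61. 427.] 0.79 [ 0.7123 -0.0292  0.018 ]
pill [178. 319.] 0.17 [ 0.6044 -0.1481  0.018 ]
cover [ 60. 266.] 0.96 [ 0.5522 -0.0293  0.018 ]
cover [177. 320.] 0.4 [ 0.6053 -0.1475  0.018 ]
```

View pics/w1.png

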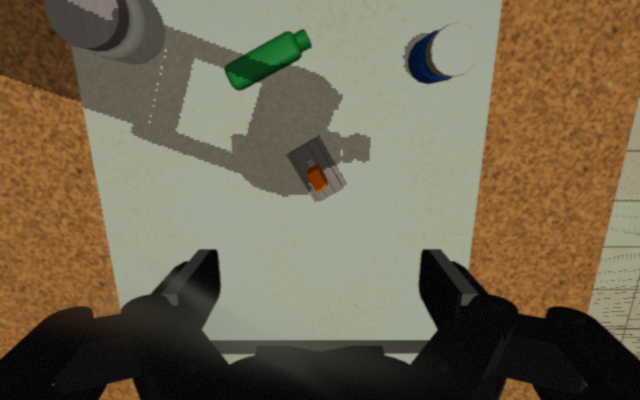

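```bash
python3 - <<'E'
import cv2
im=cv2.imread("pics/w1.png")[125:210,275:360];cv2.imwrite("pics/w1c.png",cv2.resize(im,None,fx=7,fy=7,interpolation=cv2.INTER_NEAREST))
E
```

```text
(no output)
```

View pics/w1c.png

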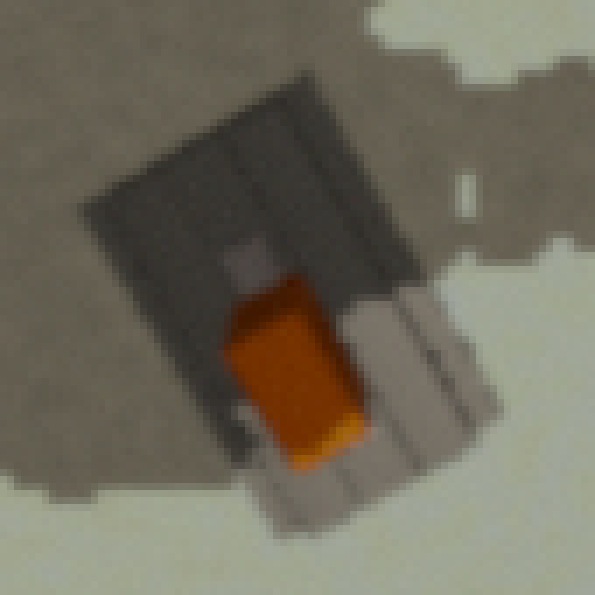

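```bash
python3 - <<'E'
from h import *
np.set_printoptions(precision=4,suppress=True)
def P(c,z):
    o,d=ray("wrist",(125+c[1]/7-.5,275+c[0]/7-.5)); return (o+d*(z-o[2])/d[2])[:2]
for nm,cs,z in(("stand",[(82,207),(310,75),(500,405),(290,535)],.030),("top",[(225,350),(295,308),(367,430),(302,470)],.0733)):
    p=np.array([P(c,z) for c in cs]);print(nm,p,p.mean(0))
    for i in range(4):
        e=p[(i+1)%4]-p[i];print("  edge",np.linalg.norm(e),np.degrees(np.arctan2(e[1],e[0])))
E
```

```text
stand [[ 0.5709 -0.1207]
 [ 0.6045 -0.1015]
 [ 0.6332 -0.1506]
 [ 0.6014 -0.171 ]] [ 0.6025 -0.1359]
  edge 0.038702439780018125 29.74551965984594
  edge 0.0568233016199049 -59.73434176603648
  edge 0.03770537201605865 -147.24173855322786
  edge 0.05882350321169504 121.27007754675462
top [[ 0.5935 -0.1333]
 [ 0.6026 -0.1278]
 [ 0.6121 -0.1441]
 [ 0.6035 -0.1496]] [ 0.6029 -0.1387]
  edge 0.010737393972911612 31.280119849671795
  edge 0.018888703605849207 -59.85163507387162
  edge 0.010184744729805592 -147.57271957217182
  edge 0.019089785232698626 121.82520672442527
```

Measured sizes match (stand ≈38×58, handle ≈11×19), with clip y along −60° and the handle at (0.603,−0.138). I'll turn the tool and then check again before descending.

In the tool's units: 0.0044 m is 0.0704, -0.0017 m is -0.0272, 0.174 rad / 3.1416 = 0.0554.

```bash
python3 -m inch '[[[0.0704,-0.0272,0],0.0554],[[0,0,0],0.0554],[[0,0,0],0.0554],[[0,0,0],0.0554],[[0,0,0],0.0554]]' 0.05
python3 -m inch '[[[0,0,0.64],0.0554],[[0,0,0.64],0],[[0,0,0.32],0],[[0,0,0],0]]'
python3 - <<'E'
from h import *
np.set_printoptions(precision=4,suppress=True)
print(tool()[:3,:2])
save("wrist","w2")
for q,h in(("clip_handle",.057),("clip",.031),("stand",.018)):
    for a in spotter.pinpoint("wrist",q)[:2]:
        o,d=ray("wrist",a["centre"]);print(q,np.round(a["centre"]),round(a["p"],2),o+d*(h-o[2])/d[2])
E
```

```text
time: 2.98
position: [0.6033, -0.1353, 0.2423]
tcp_rot: [-2.954, -1.071, -0.0]
contact_force: [-0.5, -0.3, 0.0]
width: 0.0501
grasp_force: 0.0
time: 3.48
position: [0.6023, -0.1351, 0.1406]
tcp_rot: [-3.031, -0.818, 0.004]
contact_force: [-1.1, -0.3, 0.1]
width: 0.0498
grasp_force: 0.0
[[ 0.8643  0.503 ]
 [ 0.503  -0.8643]
 [-0.0022 -0.0026]]
clip_handle [213. 330.] 0.87 [ 0.6045 -0.1443  0.057 ]
clip [202. 329.] 0.92 [ 0.6052 -0.1445  0.031 ]
stand [200. 329.] 0.77 [ 0.6033 -0.1462  0.018 ]
```

View pics/w2.png

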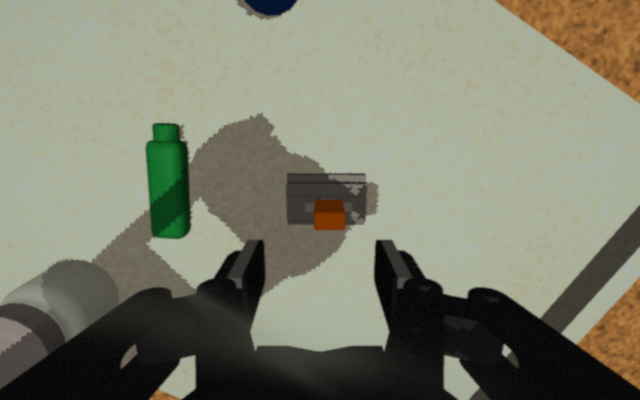

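```bash
python3 - <<'E'
from h import *
np.set_printoptions(precision=4,suppress=True)
print(manip.state()["position"])
im=save("wrist","w3").astype(int)
m=((im[...,0]>90)&(im[...,0]>2*im[...,1]+0)&(im[...,2]<60)).astype(np.uint8); m[:150]=0;m[260:]=0
n,l,s,c=cv2.connectedComponentsWithStats(m);i=1+s[1:,4].argmax();print(s[i],c[i])
print(im[195:236,330])
def P(u,v,z):
    o,d=ray("wrist",(v,u));return (o+d*(z-o[2])/d[2])
print(P(329.5,219,.0733),P(326.5,173,.032),P(326.5,224,.032),P(326.5,224,.018),P(287,200,.032),P(366,200,.032))
E
```

```text
[ 0.6046 -0.136   0.1448]
[311 213  30  17 499] [325.4128 220.9118]
[[ 58  57  50]
 [ 57  54  50]
 [ 51  48  45]
 [ 60  54  52]
 [ 68  59  54]
 [ 75  54  43]
 [ 82  42  21]
 [ 83  34   3]
 [ 82  32   0]
 [ 81  31   0]
 [ 83  35   0]
 [ 83  35   2]
 [ 86  35   5]
 [ 81  31   0]
 [ 83  35   6]
 [ 82  33   1]
 [ 83  33   0]
 [ 88  36   3]
 [100  40   0]
 [117  49   0]
 [124  52   0]
 [125  54   1]
 [126  54   0]
 [125  53   0]
 [125  53   0]
 [125  52   0]
 [124  52   1]
 [124  52   0]
 [123  50   0]
 [124  52   0]
 [122  51   0]
 [123  51   0]
 [125  52   0]
 [120  50   0]
 [116  52   8]
 [107  71  46]
 [106  94  78]
 [107 101  85]
 [111 105  90]
 [111 105  90]
 [113 107  91]]
[ 0.6054 -0.1435  0.0733] [ 0.6238 -0.1316  0.032 ] [ 0.5892 -0.152   0.032 ] [ 0.585  -0.1548  0.018 ] [ 0.5908 -0.1162  0.032 ] [ 0.6209 -0.1682  0.032 ]
```

```bash
python3 - <<'E'
from h import *
np.set_printoptions(precision=4,suppress=True)
im=save("wrist","w4").astype(int);T=tool();print(T[:3,3])
m=((im[...,0]>95)&(im[...,0]>2*im[...,1])&(im[...,2]<60)).astype(np.uint8); m[:150]=0;m[260:]=0
n,l,s,c=cv2.connectedComponentsWithStats(m);i=1+s[1:,4].argmax();print(s[i],c[i])
o,d=ray("wrist",c[i][::-1]);p=o+d*(.0733-o[2])/d[2];print(p, T[:3,:3].T@(p-T[:3,3]))
print("scene check: handle proj",proj("scene",[p[0],p[1],.057]),proj("side",[p[0],p[1],.057]))
for n in("scene","side"):
    g=cv2.imread(f"pics/{n}0.png").astype(int);m=((g[...,2]>150)&(g[...,2]>1.5*g[...,1])&(g[...,0]<70)).astype(np.uint8);m[:, :250]=0
    k,l,s,c=cv2.connectedComponentsWithStats(m);j=1+s[1:,4].argmax();print(n,s[j],c[j])
E
```

```text
[ 0.6043 -0.136   0.1443]
[311 213  30  17 497] [325.4467 220.8692]
[ 0.6029 -0.1418  0.0733] [-0.0043  0.0041  0.071 ]
scene check: handle proj [278.4815 263.63  ] [392.9726 259.2489]
scene [275 256   7   6  30] [278.3333 258.3667]
side [390 252   9   4  22] [394.  253.5]
```

In the tool's units: 0.03 m is 0.48, -0.0043 m is -0.0688.

```bash
python3 -m inch '[[[-0.0688,0.0656,0],0],[[0,0,0.48],0],[[0,0,0.48],0],[[0,0,0.464],0],[[0,0,0],0]]'
python3 - <<'E'
from h import *
im=save("wrist","w5");s=manip.state();print(s["position"],s["contact_force"])
E
```

```text
time: 4.4
position: [0.5994, -0.1409, 0.0506]
tcp_rot: [-3.03, -0.817, 0.007]
contact_force: [0.5, 0.0, 0.3]
width: 0.0502
grasp_force: 0.0
[ 0.60095493 -0.14136836  0.05270512] [-0.21534485 -0.83818375 -0.55260639]
```

View pics/w5.png

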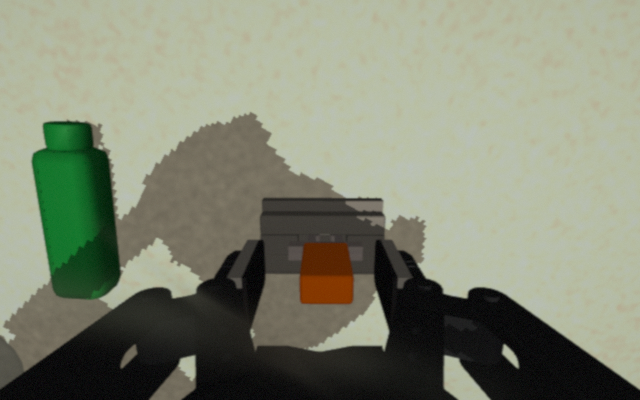

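The handle sits between the jaws (columns 300–353, jaws 262–377), a few px to the right. I'll correct by 2.5 mm and close.

In the tool's units: 0.0025 m is 0.04.

```bash
python3 -m inch '[[[0,0.04,0],0],[[0,0,0],0],[[0,0,0],0]]'; python3 -m inch '[[[0,0,0],0],[[0,0,0],0],[[0,0,0],0],[[0,0,0],0]]' 0.0 60;  python3 -m inch '[[[0,0,0],0],[[0,0,0],0]]'
```

```text
time: 4.82
position: [0.6035, -0.1437, 0.0544]
tcp_rot: [3.032, 0.818, 0.002]
contact_force: [0.2, 0.3, -0.4]
width: 0.0501
grasp_force: 0.0
time: 5.32
position: [0.6029, -0.1434, 0.0535]
tcp_rot: [-3.033, -0.818, -0.0]
contact_force: [-0.9, 1.1, 2.8]
width: 0.0186
grasp_force: 59.0
time: 5.58
position: [0.6029, -0.1434, 0.0534]
tcp_rot: [-3.033, -0.818, -0.0]
contact_force: [-0.1, 0.9, 2.9]
width: 0.0193
grasp_force: 59.1
```

In the tool's units: -0.06 m is -0.96, -0.05 m is -0.8.

```bash
python3 -m inch '[[[0,0,-0.32],0],[[0,0,-0.8],0],[[0,0,-0.96],0],[[0,0,-0.96],0],[[0,0,-0.8],0]]'; python3 -m inch '[[[0,0,0],-0.0554],[[0,0,0],-0.0554],[[0,0,0],-0.0554],[[0,0,0],-0.0554],[[0,0,0],-0.0554]]';python3 -m inch '[[[0,0,0],-0.0554],[[0.8,0.32,0],0],[[0.8,0.32,0],0],[[0.8,0,0],0],[[0,0,0],0]]'
python3 -m inch '[[[0,0,0],0],[[0,0,0],0]]'
python3 - <<'E'
from h import *
np.set_printoptions(precision=4,suppress=True)
print(tool()[:3])
save("wrist","w6");ims=[save(n,n+"1") for n in("scene","side")]
D={}
for q in["peg_right","peg_left","comb","panel","clip_handle","clip"]:
    for n in("scene","side","wrist"):
        r=spotter.pinpoint(n,q);D[q,n]=r
        print(q,n,[(np.round(a["centre"],1).tolist(),round(a["p"],2)) for a in r[:2]])
    ok=[(n,D[q,n][0]["centre"]) for n in("scene","side") if D[q,n]]
    if len(ok)>1: print("   ",*tri(ok))
E
```

```text
time: 6.2
position: [0.603, -0.1436, 0.2977]
tcp_rot: [3.031, 0.817, 0.005]
contact_force: [0.7, 0.3, -0.3]
width: 0.0189
grasp_force: 58.9
time: 6.82
position: [0.6028, -0.1435, 0.2945]
tcp_rot: [2.399, 2.026, 0.001]
contact_force: [-0.8, 0.8, -1.4]
width: 0.019
grasp_force: 58.9
time: 7.45
position: [0.6428, 0.0097, 0.2945]
tcp_rot: [2.216, 2.226, 0.002]
contact_force: [0.3, 0.3, -0.4]
width: 0.019
grasp_force: 59.0
time: 7.7
position: [0.6428, 0.0054, 0.2937]
tcp_rot: [2.223, 2.219, 0.0]
contact_force: [-0.0, 0.6, -0.4]
width: 0.0187
grasp_force: 59.0
[[ 0.0015  1.      0.0004  0.6428]
 [ 1.     -0.0015 -0.0004  0.0054]
 [-0.0004  0.0004 -1.      0.2937]]
peg_right scene [([171.1, 396.9], 0.94), ([145.4, 347.4], 0.5)]
peg_right side [([128.7, 320.6], 0.55)]
peg_right wrist [([269.0, 318.7], 0.6)]
    [0.6481 0.1725 0.1782] [np.float64(0.0017660123794372854), np.float64(0.001766012379437314)]
peg_left scene [([143.8, 358.1], 0.76)]
peg_left side [([145.2, 271.8], 0.65)]
peg_left wrist []
    [0.5227 0.1724 0.1867] [np.float64(0.009419078410585943), np.float64(0.009419078410585974)]
comb scene [([175.0, 391.6], 0.79)]
comb side [([132.6, 324.0], 0.72)]
comb wrist []
    [0.6469 0.1565 0.175 ] [np.float64(0.002775011489205168), np.float64(0.0027750114892052574)]
panel scene [([217.2, 369.0], 0.9)]
panel side [([201.1, 296.6], 0.93)]
panel wrist [([6.5, 262.0], 0.62)]
    [0.5813 0.1716 0.0117] [np.float64(0.0006167862318367496), np.float64(0.0006167862318366357)]
clip_handle scene []
clip_handle side [([107.4, 365.1], 0.76)]
clip_handle wrist [([269.3, 321.1], 0.68)]
clip scene [([157.1, 345.6], 0.66)]
clip side [([120.9, 366.3], 0.53)]
clip wrist [([244.0, 318.3], 0.73)]
    [0.6395 0.0067 0.2702] [np.float64(0.0005132830674695448), np.float64(0.0005132830674696129)]
```

View pics/w6.png

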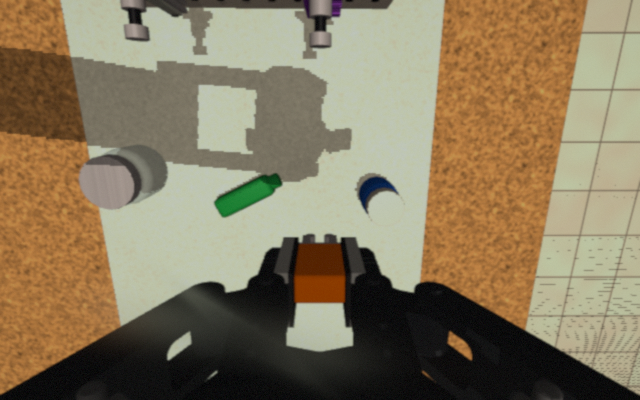

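The wrist view shows both pegs. The comb's peg tip is at ≈(319,40) with its dark groove at ≈(319,22), and the clip is held straight in the jaws. I'll move closer and take a detailed crop.

In the tool's units: 0.03 m is 0.48, 0.02 m is 0.32.

```bash
python3 -m inch '[[[0.48,0.064,0],0],[[0.32,0,0],0],[[0,0,0],0],[[0,0,0],0],[[0,0,0],0]]'
python3 - <<'E'
from h import *
np.set_printoptions(precision=4,suppress=True)
print(tool()[:3]); np.save("T7.npy",tool())
im=save("wrist","w7")
cv2.imwrite("pics/w7c.png",cv2.resize(im[0:140,100:360,::-1],None,fx=3,fy=3,interpolation=cv2.INTER_CUBIC))
E
```

```text
time: 9.38
position: [0.6469, 0.0558, 0.2933]
tcp_rot: [2.222, 2.22, -0.0]
contact_force: [1.3, 0.7, -0.6]
width: 0.0188
grasp_force: 59.0
[[ 0.0008  1.     -0.      0.6469]
 [ 1.     -0.0008 -0.0003  0.0558]
 [-0.0003 -0.     -1.      0.2933]]
```

View pics/w7c.png

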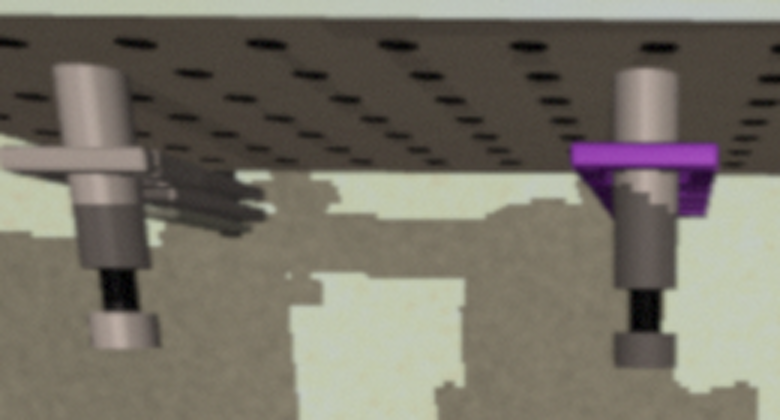

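```bash
python3 - <<'E'
from h import *
np.set_printoptions(precision=4,suppress=True)
T=np.load("T7.npy");print(tool()[:3,3]-T[:3,3])
def P(u,v,z):
    o,d=ray("wrist",(v/3-.33,100+u/3-.33));p=(o+d*(z-o[2])/d[2]);return p
for nm,u,v,z in[("shoulder",645,290,.1855),("endstart",645,333,.1855),("end",644,366,.1855),("root",647,70,.1855),("endL",615,350,.178),("endR",675,350,.178),("thickL",614,270,.178),("thickR",676,270,.178),("coreL",630,310,.178),("coreR",661,310,.178),("rootL",616,75,.178),("rootR",678,75,.178),("pl root",90,65,.1855),("pl tip",126,347,.1855),("ptopL",0,20,.223),("ptopR",780,22,.223),("comb",645,150,.194)]:
    print(nm,P(u,v,z))
E
```

```text
[ 0. -0. -0.]
shoulder [0.6438 0.1289 0.1855]
endstart [0.6438 0.1193 0.1855]
end [0.6435 0.1119 0.1855]
root [0.6445 0.1745 0.1855]
endL [0.6365 0.1153 0.178 ]
endR [0.6508 0.1153 0.178 ]
thickL [0.6365 0.1335 0.178 ]
thickR [0.651  0.1335 0.178 ]
coreL [0.6401 0.1245 0.178 ]
coreR [0.6475 0.1245 0.178 ]
rootL [0.6375 0.1751 0.178 ]
rootR [0.6513 0.1751 0.178 ]
pl root [0.5239 0.1757 0.1855]
pl tip [0.5232 0.1164 0.1855]
ptopL [0.5281 0.1748 0.223 ]
ptopR [0.669  0.1742 0.223 ]
comb [0.6441 0.1572 0.194 ]
```

In the tool's units: 0.03 m is 0.48, -0.003 m is -0.048.

```bash
python3 -m inch '[[[0.48,-0.048,0.32],0],[[0.48,0,0.32],0],[[0.144,0,0.288],0],[[0,0,0],0],[[0,0,0],0]]'
python3 -m inch '[[[0,0,0],0],[[0,0,0],0]]'
python3 - <<'E'
from h import *
np.set_printoptions(precision=4,suppress=True)
print(tool()[:3]); np.save("T8.npy",tool())
im=save("wrist","w8");save("scene","scene2");save("side","side2")
cv2.imwrite("pics/w8c.png",cv2.resize(im[140:340,220:420,::-1],None,fx=3,fy=3,interpolation=cv2.INTER_CUBIC))
a=cv2.imread("pics/scene2.png")[120:220,320:440];b=cv2.imread("pics/side2.png")[80:180,270:390]
cv2.imwrite("pics/ss2.png",cv2.resize(np.vstack([a,b]),None,fx=3,fy=3,interpolation=cv2.INTER_CUBIC))
E
```

```text
time: 10.05
position: [0.6444, 0.1246, 0.2361]
tcp_rot: [2.222, 2.22, 0.001]
contact_force: [-0.2, 0.7, -0.4]
width: 0.0192
grasp_force: 59.0
time: 10.3
position: [0.6444, 0.125, 0.2363]
tcp_rot: [2.222, 2.22, 0.002]
contact_force: [0.5, 0.4, -0.9]
width: 0.019
grasp_force: 59.0
[[ 0.0008  1.      0.0016  0.6444]
 [ 1.     -0.0008  0.      0.125 ]
 [ 0.      0.0016 -1.      0.2363]]
```

View pics/w8c.png

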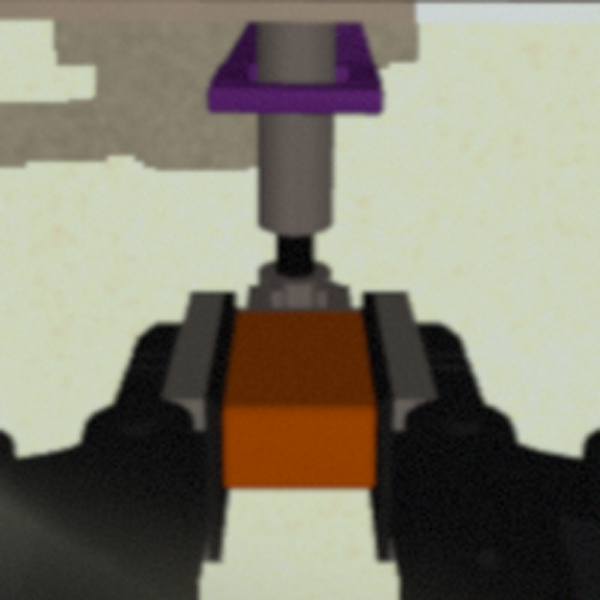

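View pics/ss2.png

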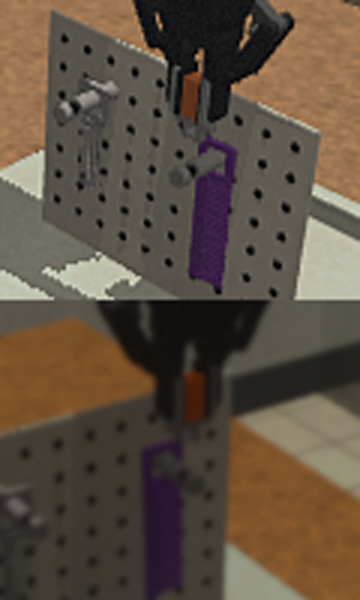

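```bash
python3 - <<'E'
from h import *
np.set_printoptions(precision=4,suppress=True)
K,_=model("wrist");H=np.array(cams.camera_model("wrist")["hand_eye"]);T8=np.load("T8.npy");T7=np.load("T7.npy")
for s in(1,1/1.035):
    k=K.copy();k[0,0]*=s;k[1,1]*=s
    def P(T,u,v,z):
        C=T@H;d=C[:3,:3]@np.linalg.solve(k,[u,v,1]);o=C[:3,3];return o+d*(z-o[2])/d[2]
    c8=lambda u,v,z:P(T8,220+u/3-.33,140+v/3-.33,z)[:2]
    c7=lambda u,v,z:P(T7,100+u/3-.33,v/3-.33,z)[:2]
    print(s,"top",c8(223,405,.2562),c8(376,405,.2562),"far",c8(300,488,.2562),"bot",c8(300,310,.2242))
    print(" shoulder8",c8(296,235,.1855),"w",c8(259,200,.178),c8(332,200,.178)," sh7",c7(645,290,.1855),c7(645,333,.1855))
E
```

```text
1 top [0.635  0.1316] [0.6539 0.1315] far [0.6445 0.1199] bot [0.6446 0.1305]
 shoulder8 [0.6439 0.1294] w [0.6366 0.1342] [0.651  0.1342]  sh7 [0.6438 0.1289] [0.6438 0.1193]
0.9661835748792271 top [0.6347 0.1305] [0.6543 0.1304] far [0.6445 0.1183] bot [0.6446 0.1297]
 shoulder8 [0.6439 0.129 ] w [0.6363 0.134 ] [0.6513 0.134 ]  sh7 [0.6437 0.1312] [0.6437 0.1214]
```

Clip and groove agree to within 1 mm: the clip is ≈0.7 mm too far right in x and ≈0.4 mm too far in y. I'll correct both and descend gently.

In the tool's units: 0.006 m is 0.096, 0.005 m is 0.08.

```bash
python3 -m inch '[[[-0.0064,-0.0112,0.096],0],[[0,0,0.096],0],[[0,0,0.08],0],[[0,0,0.016],0],[[0,0,0],0]]'; python3 -m inch '[[[0,0,0.016],0],[[0,0,0],0]]';  python3 -m inch '[[[0,0,0.016],0],[[0,0,0],0]]';python3 -m inch '[[[0,0,0.016],0],[[0,0,0],0]]'
```

```text
time: 11.08
position: [0.6431, 0.1251, 0.2171]
tcp_rot: [-2.221, -2.221, 0.0]
contact_force: [0.2, -0.3, -0.6]
width: 0.0191
grasp_force: 59.0
time: 11.32
position: [0.6432, 0.1251, 0.2164]
tcp_rot: [2.221, 2.221, 0.0]
contact_force: [1.2, -0.2, 0.1]
width: 0.019
grasp_force: 59.0
time: 11.58
position: [0.6431, 0.1251, 0.2152]
tcp_rot: [-2.221, -2.221, 0.0]
contact_force: [-0.4, 0.1, -1.1]
width: 0.019
grasp_force: 59.0
time: 11.82
position: [0.6431, 0.1251, 0.2142]
tcp_rot: [-2.221, -2.221, 0.0]
contact_force: [0.2, -0.2, -0.5]
width: 0.0189
grasp_force: 59.0
```

In the tool's units: 0.001 m is 0.016.

```bash
for i in 1; do python3 -m inch '[[[0,0,0.016],0],[[0,0,0],0]]'; done; python3 -m inch '[[[0,0,0.016],0],[[0,0,0],0]]' ;python3 -m inch '[[[0,0,0.016],0],[[0,0,0],0]]'
```

```text
time: 12.08
position: [0.6431, 0.1251, 0.2131]
tcp_rot: [-2.221, -2.221, 0.0]
contact_force: [0.2, 0.3, -0.6]
width: 0.0191
grasp_force: 59.0
time: 12.32
position: [0.6431, 0.1251, 0.2122]
tcp_rot: [-2.221, -2.221, 0.0]
contact_force: [-0.2, -0.6, -0.4]
width: 0.0194
grasp_force: 59.0
time: 12.58
position: [0.6431, 0.1251, 0.2112]
tcp_rot: [-2.221, -2.221, 0.0]
contact_force: [-0.6, 0.0, -0.5]
width: 0.019
grasp_force: 59.0
```

In the tool's units: 0.001 m is 0.016.

```bash
python3 -m inch '[[[0,0,0.016],0],[[0,0,0],0]]'; python3 -m inch '[[[0,0,0.016],0],[[0,0,0],0]]' ;python3 -m inch '[[[0,0,0.016],0],[[0,0,0],0]]'
```

```text
time: 12.82
position: [0.6431, 0.1251, 0.2101]
tcp_rot: [-2.221, -2.221, 0.0]
contact_force: [-0.3, 0.5, -0.9]
width: 0.0194
grasp_force: 59.0
time: 13.08
position: [0.6434, 0.1251, 0.2095]
tcp_rot: [2.221, 2.221, 0.001]
contact_force: [0.7, 0.6, -0.4]
width: 0.0193
grasp_force: 59.0
time: 13.32
position: [0.6436, 0.1251, 0.2092]
tcp_rot: [2.221, 2.221, 0.001]
contact_force: [0.1, 0.5, 3.5]
width: 0.019
grasp_force: 59.3
```

Contact is ≈9 mm above the axis, so the lips are on the groove core. I'll keep pressing.

In the tool's units: 0.001 m is 0.016.

```bash
python3 -m inch '[[[0,0,0.016],0],[[0,0,0],0]]'; python3 -m inch '[[[0,0,0.016],0],[[0,0,0],0]]'
```

```text
time: 13.58
position: [0.6437, 0.1252, 0.2088]
tcp_rot: [2.221, 2.221, 0.002]
contact_force: [-1.3, 0.5, 6.4]
width: 0.019
grasp_force: 59.7
time: 13.82
position: [0.6439, 0.1252, 0.2084]
tcp_rot: [2.22, 2.22, 0.003]
contact_force: [-1.6, -0.5, 7.0]
width: 0.0193
grasp_force: 60.0
```

In the tool's units: 0.001 m is 0.016.

```bash
python3 -m inch '[[[0,0,0.016],0],[[0,0,0],0]]'; python3 -m inch '[[[0,0,0.016],0],[[0,0,0],0]]'
```

```text
time: 14.08
position: [0.6439, 0.1252, 0.2077]
tcp_rot: [2.22, 2.22, 0.003]
contact_force: [-1.1, 0.0, 7.9]
width: 0.0188
grasp_force: 60.1
time: 14.32
position: [0.6438, 0.1253, 0.2065]
tcp_rot: [2.22, 2.22, 0.003]
contact_force: [-1.2, -0.7, 8.0]
width: 0.0188
grasp_force: 60.1
```

In the tool's units: 0.001 m is 0.016.

```bash
python3 -m inch '[[[0,0,0.016],0],[[0,0,0],0]]'; python3 -m inch '[[[0,0,0.016],0],[[0,0,0],0]]'; python3 -m inch '[[[0,0,0.016],0],[[0,0,0],0]]'
```

```text
time: 14.58
position: [0.6436, 0.1253, 0.2046]
tcp_rot: [2.221, 2.221, 0.002]
contact_force: [0.0, 0.1, 3.8]
width: 0.019
grasp_force: 59.7
time: 14.82
position: [0.6432, 0.1251, 0.2012]
tcp_rot: [2.221, 2.221, -0.0]
contact_force: [3.1, 0.2, -0.9]
width: 0.0189
grasp_force: 58.9
time: 15.08
position: [0.6428, 0.125, 0.2002]
tcp_rot: [-2.221, -2.221, 0.002]
contact_force: [2.3, -0.2, -2.4]
width: 0.0187
grasp_force: 58.8
```

Snapped over. I'll press to the hard stop.

In the tool's units: 0.001 m is 0.016.

```bash
python3 -m inch '[[[0,0,0.016],0],[[0,0,0],0]]'; python3 -m inch '[[[0,0,0.016],0],[[0,0,0],0]]'
```

```text
time: 15.32
position: [0.6429, 0.1251, 0.2001]
tcp_rot: [-2.221, -2.221, 0.001]
contact_force: [1.4, -0.3, -1.4]
width: 0.0188
grasp_force: 58.8
time: 15.58
position: [0.6431, 0.1251, 0.1998]
tcp_rot: [-2.221, -2.221, 0.0]
contact_force: [-1.0, -0.2, 2.1]
width: 0.019
grasp_force: 59.2
```

In the tool's units: 0.001 m is 0.016.

```bash
python3 -m inch '[[[0,0,0.016],0],[[0,0,0],0]]'; python3 -m inch '[[[0,0,0.016],0],[[0,0,0],0]]'
```

```text
time: 15.82
position: [0.6431, 0.1251, 0.1996]
tcp_rot: [2.221, 2.221, -0.0]
contact_force: [-3.2, -0.3, 5.7]
width: 0.0187
grasp_force: 59.7
time: 16.08
position: [0.6432, 0.1251, 0.1995]
tcp_rot: [2.221, 2.221, 0.0]
contact_force: [-4.2, -1.1, 8.4]
width: 0.0184
grasp_force: 60.2
```

Hard stop reached 9.9 mm below first contact. I'll unload and release.

```bash
python3 -m inch '[[[0,0,-0.024],0],[[0,0,0],0]]' - 20; python3 -m inch '[[[0,0,0],0],[[0,0,0],0],[[0,0,0],0],[[0,0,0],0],[[0,0,0],0]]' 0.05; python3 -m inch '[[[0,0,-0.32],0],[[0,0,-0.8],0],[[0,0,-0.8],0],[[-0.8,0,-0.32],0],[[-0.48,0,0],0]]'; python3 -m inch '[[[0,0,0],0],[[0,0,0],0],[[0,0,0],0],[[0,0,0],0]]'
python3 - <<'E'
from h import *
np.set_printoptions(precision=4,suppress=True)
T=tool();print(T[:3,3])
im=save("wrist","w9");a=save("scene","scene3")[120:220,320:440,::-1];b=save("side","side3")[80:180,270:390,::-1]
c=cv2.resize(im[0:140,240:400,::-1],(457,400));d=cv2.resize(np.vstack([a,b]),None,fx=2.5,fy=2.5,interpolation=cv2.INTER_CUBIC)
o=np.zeros((500,757,3),np.uint8);o[:400,:457]=c;o[:,457:]=d;cv2.imwrite("pics/fin.png",o)
for q in("clip","clip_handle","comb","clipper"):
    r=[spotter.pinpoint(n,q) for n in("scene","side")]
    if all(r): print(q,*tri([(n,x[0]["centre"]) for n,x in zip(("scene","side"),r)]))
E
```

```text
time: 16.32
position: [0.6433, 0.1252, 0.1996]
tcp_rot: [2.221, 2.221, 0.001]
contact_force: [-2.1, -0.2, 6.0]
width: 0.0189
grasp_force: 59.7
time: 16.95
position: [0.6432, 0.1251, 0.1987]
tcp_rot: [-2.221, -2.221, 0.0]
contact_force: [0.2, -0.4, 0.2]
width: 0.0499
grasp_force: 0.0
time: 17.58
position: [0.6444, 0.0438, 0.3447]
tcp_rot: [2.217, 2.217, 0.008]
contact_force: [-0.1, 0.0, -1.0]
width: 0.0501
grasp_force: 0.0
time: 18.08
position: [0.6431, 0.046, 0.3386]
tcp_rot: [-2.22, -2.222, 0.0]
contact_force: [-1.0, -0.4, -0.4]
width: 0.0499
grasp_force: 0.0
[0.6431 0.046  0.3386]
clip [0.6429 0.1274 0.1804] [np.float64(0.004142514220387984), np.float64(0.004142514220387762)]
comb [0.5763 0.2659 0.1008] [np.float64(0.003762485312650483), np.float64(0.0037624853126506136)]
clipper [0.5174 0.1499 0.1829] [np.float64(0.004809248957505792), np.float64(0.004809248957505716)]
```

View pics/fin.png

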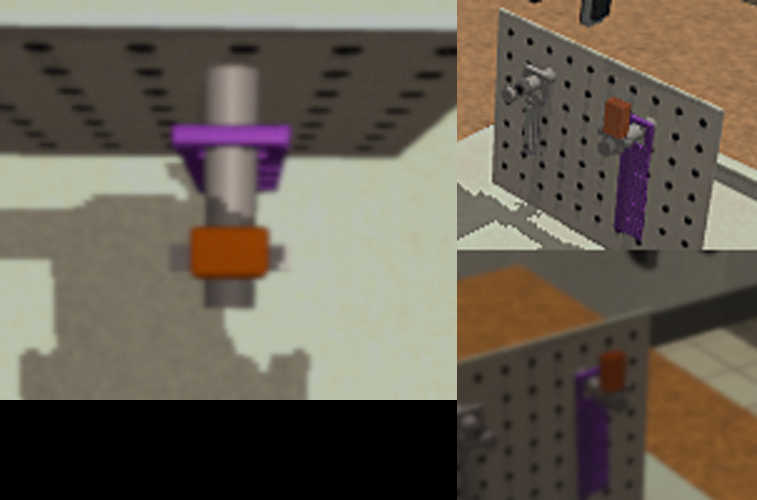

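The clip sits upright in the groove of the comb's peg (≈(230,250) in the wrist crop), centred on the peg and at the right height. The comb and clipper are still hanging.

```bash
python3 -c "
from workcell import manip
print(manip.job_done())"
```

```text
the job is handed in; nothing more can be done
None
```

The spring clip is snapped home in the groove of the comb's peg and released, with the comb and nail clipper still hanging. Peak measured force while pressing was about 8 N, and the job was handed in at about 18 s (no verdict was returned).

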